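Load and start the edge-paint shaker

ROBOT

A 6-joint arm with a two-finger parallel gripper is mounted at the origin on a cart in front of the work surface, level with it; the furniture and walls round the work are solid. World frame = base frame: x ahead of the robot, y to its left, z up, the work surface at z = 0. Lengths are in m, angles in rad, forces in N, time in s.
With the tool pointing down it reaches from about 0.275 to 0.875 m from the base axis. Payload 12.5 kg.
Tool frame: the origin (TCP) lies on the centre line of the jaws, within the pads' length; the fingertips stand r.finger_overhang ahead of it and the grasp point (between the pads) lies 3 mm ahead of it (r.finger_overhang is the distance from the TCP to the fingertips, in m); z points along the fingers, y is the line along which they close (so a half turn about z gives the same grasp; the last joint's range is limited). The gripper opens to 85 mm and grips with 20 to 120 N. Pads are 22 mm wide; open, the fingers measure 114 mm over their backs; the gripper's body (76 mm by 85 mm) begins 54 mm behind the grasp point. The pads swing forward as they close: fully open they stand 13 mm farther back than shut.
Start: joints at [1.085, 0.351, 1.652, -0, 1.139, -0.085], TCP at [0.215, 0.506, 0.253] pointing down, gripper open.
Joint ranges: [-2.75, 2.75], [-0.79, 2.1], [0.01, 2.65], [-1.57, 4.71], [0.07, 3.14], [-2.87, 2.87]. Speed limits (rad/s): [2.22, 2.22, 2.79, 3.14, 3.14, 3.14].

INTERFACE

Orientations are given as a unit quaternion [x, y, z, w].
In Python, from cell import r, optics gives the robot as it stands. The module is installed in compiled form; this text tells all that it offers. Calls block until the motion is done:
- r.move_to(position, orientation): joint-space move of the TCP to a pose.
- r.move_linear(position, rot=None, vel=0.15): straight line of the TCP; rot=None keeps the orientation; vel is the mean speed in m/s.
- r.set_joints(angles): joint-space move.
- r.set_gripper(opening, squeeze=None): opening from 0.0 (shut) to 1.0 (fully open); squeeze is the grip in N (None keeps the last); returns when the fingers have stopped.
- r.sleep(seconds).
- r.inverse_kinematics(position, orientation): joint angles nearest the present ones, or None.
- optics.get_image(name): name is "scene" or "top" or "wrist"; returns a dict with "pixels" (420x560x3 uint8, red, green, blue), "depth" (420x560 float32, m along the optical axis (not along the pixel's ray), 0 where there is no reading), "fx", "fy", "cx", "cy" (pixels), "camera_from_world" (4x4, takes a point from world to camera coordinates); the wrist camera has in their place "mount" (4x4, takes a point from camera to tool coordinates, whose origin is the TCP and whose axes are the flange's). Camera axes: x right, y down, z forward; pixel columns grow to the right and rows downward; lengths in m; the calibration is good to about 2 mm. A picture is of the moment at which its call begins: read the wrist's pose just before it.
A pose or a line that the arm cannot do raises r.PlanningError and nothing moves.
- r.hand_in(): hands the job in; it is judged then, once.
Readings, each from a call of its own:
- r.current_t(): time.
- r.current_q(): joint angles.
- r.current_qvel(): joint speeds.
- r.current_effort(): joint torques, N m.
- r.current_tool_pos(): TCP position.
- r.current_ee_rot(): TCP orientation.
- r.current_contact_force(): force on the tool from outside, world axes, zero at the start.
- r.current_torque(): the same for the moment, N m.
- r.current_opening(): opening from 0.0 (shut) to 1.0 (fully open).
- r.current_finger_force(): force on a finger pad.
Only numpy, scipy, OpenCV 4.12 (cv2) and the standard library are available. Lean on these libraries where they do the work, as an engineer would, in place of code of your own. Each camera call takes 0.05 s, during which the arm holds its last target. There are 200 camera calls.

TASK

Get the edge-paint shaker running: lift its lever out of the locked notch, carry it over to the open notch at the far (left) end of the gate and let it drop in, then stand every paint bottle on the bench upright in a pocket of its own. Then bring the lever back down into the locked notch at the right, and press the keys fully, one at a time: the round one, then the square one, then the long bar one. Leave the other things on the bench where they are.

Things in the scene. Friction and masses are not known exactly. Their poses are not given: they have to be found in the camera images.
- shaker: The shaker, a grey machine fixed on the bench, turned up to 0.1 rad. Origin on the bench, under the line of the pockets; x points away from the robot, y left, z up. In its frame: base plate x -0.045..0.105, y -0.205..0.25, top at z 0.028; row of four pockets at x 0, y -0.186..0.036, walls rising to z 0.088; lever at the left, panel apart.
- retainer_mid (a point): Middle of the underside of the retaining bar: aluminium, 262 mm long (along y), 30 mm deep, 13 mm thick, underside 155 mm above the bench, on a post at each end. The lever drives it: locked, it lies straight over the pockets, 2 mm above the caps of standing bottles, so nothing goes in or out; open, it stands 72 mm behind the pockets.
- lever_pivot (a point): On the lever's upright pivot pin, at the height of the lever's axis, 70 mm above the bench (shaker frame x 0.085, y 0.170). The lever, a steel rod 11 mm thick, reaches 150 mm from here towards the robot.
- gate_mid (a point): Middle notch of the gate, at the height of the teeth tops, 82 mm above the bench: an open-topped upright steel comb plate, 6 mm thick, 105 mm in front of the pivot, with three notches about 20 mm wide and 21 mm deep, 40 mm or so apart: locked (right, -y), half-way, and open (left, +y). The end posts rise 20 mm higher.
- lever_grip (a point): Middle of the lever's grip: an upright black round grip, 24 mm in diameter and 70 mm tall, at the free end of the lever, 150 mm from the pivot pin. This point is 38 mm above the lever's axis and 108 mm above the bench when the lever lies in a notch; the top of the grip is 35 mm higher. The grip tilts back with the lever as it is lifted.
- lever_swing (a joint): Swing of the lever about its upright pin, rad: 0 = in line with the locked notch (grip to the right, pointing 0.36 rad right of the shaker's -x), 0.36 = half-way notch, 0.72 = open notch (grip to the left). Some play of 0.03 rad in a notch. Moves freely with light friction, only while lifted.
- lever_lift (a joint): Lift of the lever about its cross pin at the pivot point: 0 = fully down in a notch, 0.28 = end of travel. It must be lifted more than 0.17 rad (grip raised 25 mm) to pass over the teeth of the gate; 0.22 rad (grip raised 33 mm) is comfortable. A spring pulls it down (about 4 to 5 N at the grip), so it drops when let go.
- pocket0 (a point): Pocket 0 of four (0 = leftmost, 54 mm apart): a square well 49 mm wide, 55 mm deep, with 5 mm walls. The point is where the middle of a bottle is when it stands in the pocket: 93 mm above the bench, 60 mm above the pocket floor, 5 mm above the rim.
- pocket1 (a point): Pocket 1 of four (0 = leftmost, 54 mm apart): a square well 49 mm wide, 55 mm deep, with 5 mm walls. The point is where the middle of a bottle is when it stands in the pocket: 93 mm above the bench, 60 mm above the pocket floor, 5 mm above the rim.
- pocket2 (a point): Pocket 2 of four (0 = leftmost, 54 mm apart): a square well 49 mm wide, 55 mm deep, with 5 mm walls. The point is where the middle of a bottle is when it stands in the pocket: 93 mm above the bench, 60 mm above the pocket floor, 5 mm above the rim.
- pocket3 (a point): Pocket 3 of four (0 = leftmost, 54 mm apart): a square well 49 mm wide, 55 mm deep, with 5 mm walls. The point is where the middle of a bottle is when it stands in the pocket: 93 mm above the bench, 60 mm above the pocket floor, 5 mm above the rim.
- bottle0_mid (a point): An edge-paint bottle (may be absent): upright round grey plastic bottle with a paper band and a black screw cap, 44 mm in diameter, 120 mm tall; straight sides from 5 to 94 mm above its foot, then the shoulder and the 29 mm wide cap; foot bevelled 3.5 mm, weighted and slick (friction about 0.2 on the bench); about 0.18 kg. The point is on its axis, 60 mm above its foot; its z axis points to the cap. All bottles are alike.
- bottle1_mid (a point): An edge-paint bottle (may be absent): upright round grey plastic bottle with a paper band and a black screw cap, 44 mm in diameter, 120 mm tall; straight sides from 5 to 94 mm above its foot, then the shoulder and the 29 mm wide cap; foot bevelled 3.5 mm, weighted and slick (friction about 0.2 on the bench); about 0.18 kg. The point is on its axis, 60 mm above its foot; its z axis points to the cap. All bottles are alike.
- bottle2_mid (a point): An edge-paint bottle (may be absent): upright round grey plastic bottle with a paper band and a black screw cap, 44 mm in diameter, 120 mm tall; straight sides from 5 to 94 mm above its foot, then the shoulder and the 29 mm wide cap; foot bevelled 3.5 mm, weighted and slick (friction about 0.2 on the bench); about 0.18 kg. The point is on its axis, 60 mm above its foot; its z axis points to the cap. All bottles are alike.
- bottle3_mid (a point): An edge-paint bottle (may be absent): upright round grey plastic bottle with a paper band and a black screw cap, 44 mm in diameter, 120 mm tall; straight sides from 5 to 94 mm above its foot, then the shoulder and the 29 mm wide cap; foot bevelled 3.5 mm, weighted and slick (friction about 0.2 on the bench); about 0.18 kg. The point is on its axis, 60 mm above its foot; its z axis points to the cap. All bottles are alike.
- key_round_top (a point): Middle of the top face of the round key, 36 mm in diameter (white cap), about 65 mm above the bench; pressed straight down. The three keys stand in any order in a row along y, 74 mm apart, on the control panel: a grey box 66 mm deep, 236 mm wide and 43 mm tall, fixed on the bench in front of the shaker.
- key_square_top (a point): Middle of the top face of the square key, 34 x 34 mm (white cap), about 65 mm above the bench; pressed straight down. The three keys stand in any order in a row along y, 74 mm apart, on the control panel: a grey box 66 mm deep, 236 mm wide and 43 mm tall, fixed on the bench in front of the shaker.
- key_bar_top (a point): Middle of the top face of the long bar key, 22 x 56 mm (white cap), about 65 mm above the bench; pressed straight down. The three keys stand in any order in a row along y, 74 mm apart, on the control panel: a grey box 66 mm deep, 236 mm wide and 43 mm tall, fixed on the bench in front of the shaker.
- key_round (a joint): How far the round key is pressed, m: 0 = up, 0.006 = fully down (spring, 1.6 N to start, 4 N at the bottom); it springs back.
- key_square (a joint): How far the square key is pressed, m: 0 = up, 0.006 = fully down (spring, 1.6 N to start, 4 N at the bottom); it springs back.
- key_bar (a joint): How far the bar key is pressed, m: 0 = up, 0.006 = fully down (spring, 1.6 N to start, 4 N at the bottom); it springs back.
- gauge: Bystander: drilled maple gauge strip lying among the bottles, 26x105x9 mm; origin under its centre.
- tape: Bystander: black tape measure, 32x70x57 mm; origin under its centre.
- folder: Bystander: bone folder lying flat, 22x133x8 mm; origin under its centre.
Mind the look-alikes: they are no part of the job. Leave any green or red look-alike of the part that bears bottle2_mid alone.

How it is judged:
On the way, in this order (a step that is already met when the one before it is completed fails the run):
1. the lever lies down in the open notch (value of joint lever_swing above 0.64 rad and value of joint lever_lift below 0.03 rad), for 0.2 s.
2. every bottle present stands in a pocket, let go (all of step 1 and (distance between bottle0_mid and pocket0 below 0.01 m or distance between bottle0_mid and pocket1 below 0.01 m or distance between bottle0_mid and pocket2 below 0.01 m or distance between bottle0_mid and pocket3 below 0.01 m) and angle between each of bottle0_mid, bottle1_mid, bottle2_mid, bottle3_mid's own z axis and vertical below 0.1 rad and (distance between bottle1_mid and pocket0 below 0.01 m or distance between bottle1_mid and pocket1 below 0.01 m or distance between bottle1_mid and pocket2 below 0.01 m or distance between bottle1_mid and pocket3 below 0.01 m) and (distance between bottle2_mid and pocket0 below 0.01 m or distance between bottle2_mid and pocket1 below 0.01 m or distance between bottle2_mid and pocket2 below 0.01 m or distance between bottle2_mid and pocket3 below 0.01 m) and (distance between bottle3_mid and pocket0 below 0.01 m or distance between bottle3_mid and pocket1 below 0.01 m or distance between bottle3_mid and pocket2 below 0.01 m or distance between bottle3_mid and pocket3 below 0.01 m) and contact force between the fingers and bottle0 below 0.1 N and contact force between the fingers and bottle1 below 0.1 N and contact force between the fingers and bottle2 below 0.1 N and contact force between the fingers and bottle3 below 0.1 N), for 0.3 s.
3. the lever lies down in the locked notch (value of joint lever_swing below 0.08 rad and value of joint lever_lift below 0.03 rad), for 0.2 s.
4. the round key is pressed, alone (all of step 3 and value of joint key_round above 0.004 m and value of joint each of key_square, key_bar below 0.002 m), for 0.05 s.
5. the square key is pressed, alone (all of step 3 and value of joint key_square above 0.004 m and value of joint each of key_round, key_bar below 0.002 m), for 0.05 s.
6. the bar key is pressed, alone (all of step 3 and value of joint key_bar above 0.004 m and value of joint each of key_round, key_square below 0.002 m), for 0.05 s.
At the end, for the whole second after the job is handed in: every bottle present stands at rest in a pocket (its middle within 10 mm of the pocket's point, upright within 0.1 rad), the lever lies in the locked notch (swing under 0.08, lift under 0.03 rad) and the keys are up again (all of step 3 and (distance between bottle0_mid and pocket0 below 0.01 m or distance between bottle0_mid and pocket1 below 0.01 m or distance between bottle0_mid and pocket2 below 0.01 m or distance between bottle0_mid and pocket3 below 0.01 m) and angle between each of bottle0_mid, bottle1_mid, bottle2_mid, bottle3_mid's own z axis and vertical below 0.1 rad and (distance between bottle1_mid and pocket0 below 0.01 m or distance between bottle1_mid and pocket1 below 0.01 m or distance between bottle1_mid and pocket2 below 0.01 m or distance between bottle1_mid and pocket3 below 0.01 m) and (distance between bottle2_mid and pocket0 below 0.01 m or distance between bottle2_mid and pocket1 below 0.01 m or distance between bottle2_mid and pocket2 below 0.01 m or distance between bottle2_mid and pocket3 below 0.01 m) and (distance between bottle3_mid and pocket0 below 0.01 m or distance between bottle3_mid and pocket1 below 0.01 m or distance between bottle3_mid and pocket2 below 0.01 m or distance between bottle3_mid and pocket3 below 0.01 m) and linear speed of each of bottle0, bottle1, bottle2, bottle3 below 0.03 m/s and value of joint each of key_round, key_square, key_bar below 0.002 m); the robot touches nothing.
It fails at once if two keys are pressed together (value of joint each of key_round, key_square above 0.003 m or value of joint each of key_round, key_bar above 0.003 m or value of joint each of key_square, key_bar above 0.003 m).
It fails at once if the bar key is pressed while the lever is not in the locked notch (value of joint key_bar above 0.003 m and not (value of joint lever_swing below 0.08 rad and value of joint lever_lift below 0.03 rad)).
It fails at once if the gauge strip, the tape measure or the bone folder is moved more than 5 cm (distance of any of gauge, tape, folder from where it was at the start of the episode above 0.05 m).
Of bottle0, bottle1, bottle2, bottle3 only 2 to 4 are there at a start; the rules pass over those that are not, and their reading is None.
At some moment in a run one of bottle0, bottle1, bottle2, bottle3 may be knocked a few centimetres aside while the robot is not near it.
It also fails if it takes over 210 s, if anything falls off the work surface, if the arm or the gripper's body presses on something with over 40 N, if the wrist force passes 120 N, or if a joint passes its speed limit or range.

## Working session

There is one attempt and no reset: what is moved stays moved. The work goes in short steps, each a Python script; the robot and the scene stay as the last script left them, time stands still between calls to the robot, and variables do not carry over. Pictures are saved under pics/ and viewed, at most 14 in all, crops included, and the job is handed in when it is done.

```bash
mkdir -p pics
cat > h.py <<'E'
import numpy as np, cv2
from scipy.spatial.transform import Rotation as R
from cell import r, optics
def shot(n):
    d=optics.get_image(n); return d
def cloud(d,T=None):
    z=d["depth"];v,u=np.mgrid[:z.shape[0],:z.shape[1]]
    P=np.stack([(u-d["cx"])/d["fx"]*z,(v-d["cy"])/d["fy"]*z,z],-1)
    M=np.linalg.inv(d["camera_from_world"]) if T is None else T
    W=P@M[:3,:3].T+M[:3,3]; W[z==0]=np.nan; return W
def down(yaw):  # tool z down; tool y axis at world angle yaw+90deg
    return R.from_matrix(np.array([[np.cos(yaw),np.sin(yaw),0],[np.sin(yaw),-np.cos(yaw),0],[0,0,-1]])).as_quat()
E
python3 - <<'E'
from h import *
for n in("scene","top"):
    d=shot(n); cv2.imwrite(f"pics/{n}0.png",cv2.resize(d["pixels"][:,:,::-1],(800,600))); np.savez(f"{n}0.npz",**d)
    print(n,d["fx"],np.linalg.inv(d["camera_from_world"]).round(3).tolist())
print(r.finger_overhang,r.current_t(),r.current_tool_pos(),r.current_ee_rot())
E
```

```text
scene 506.8851958229925 [[0.833, -0.295, 0.468, -0.126], [-0.553, -0.462, 0.693, -1.083], [0.012, -0.836, -0.548, 0.902], [0.0, 0.0, 0.0, 1.0]]
top 379.5657148663441 [[0.02, -0.981, 0.194, 0.398], [-0.999, -0.025, -0.021, -0.062], [0.025, -0.194, -0.981, 0.948], [0.0, 0.0, 0.0, 1.0]]
0.022 0.1 [0.21442032 0.50618026 0.25282712] [ 1.99033490e-01  9.79992548e-01 -5.04123905e-04 -1.46993576e-04]
```

View pics/scene0.png

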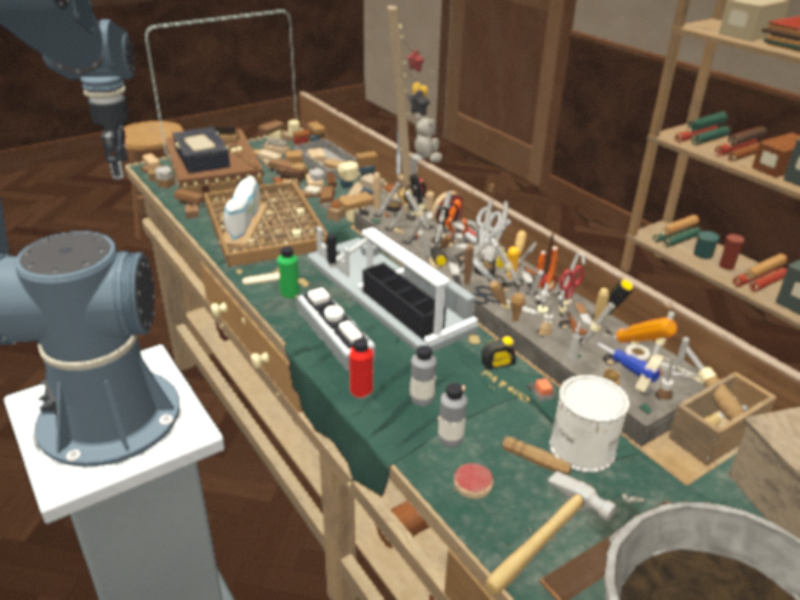

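View pics/top0.png

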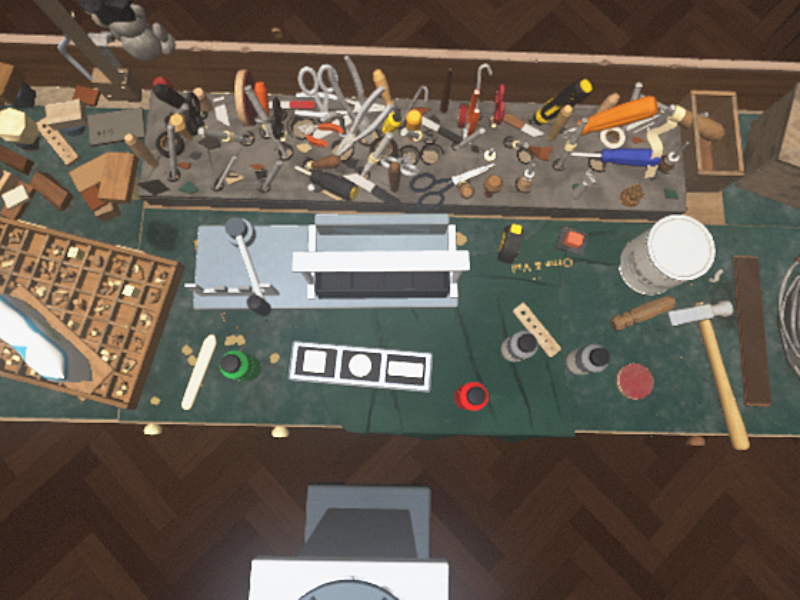

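Candidates for the bottles in the top view: grey at (520,347) and (590,360), which match; green at (235,363) and red at (472,397) are the look-alikes. The lever grip is at (258,303), in the locked notch. The keys, left to right, are square (315,361), round (359,365) and bar (405,369). I'll measure these and check a crop.

Run:
```python
from h import *
d=dict(np.load("top0.npz")); W=cloud(d); s=dict(np.load("scene0.npz")); S=cloud(s)
def box(u0,v0,u1,v1,zl,zh,name,C=W):
    c=C[int(v0*.7):int(v1*.7),int(u0*.7):int(u1*.7)].reshape(-1,3); c=c[(c[:,2]>zl)&(c[:,2]<zh)]
    if len(c)<4: print(name,len(c));return
    (cx,cy),wh,a=cv2.minAreaRect((c[:,:2]).astype(np.float32)*1000)
    print(name,len(c),"med",np.median(c,0).round(4),"rect",round(cx,1),round(cy,1),np.round(wh,1),round(a,2))
    return c
box(495,325,545,370,.112,.13,"capA");box(570,340,620,380,.112,.13,"capB")
box(215,340,260,385,.112,.13,"green");box(450,380,495,415,.112,.13,"red")
box(240,285,280,320,.12,.16,"grip")
box(290,240,475,275,.16,.185,"bar"); box(290,340,440,390,.04,.048,"panel")
for n,x in(("sq",315),("rnd",359),("barkey",405)): box(x-24,345,x+24,385,.055,.075,n)
box(190,220,465,312,.02,.035,"plate")
box(220,215,255,250,.06,.2,"pivot")
box(180,280,275,296,.06,.12,"gate")
box(505,300,565,360,.004,.02,"gauge")
box(320,268,448,300,.08,.095,"wells")
# extra grey bottles anywhere: z .11-.13 in working area
m=(W[...,2]>.105)&(W[...,2]<.135)&(W[...,0]<.55)
n,l,st,c=cv2.connectedComponentsWithStats(m.astype(np.uint8))
for i in range(1,n):
    if st[i,4]>15: print("blob",(c[i]/.7).round(),st[i,4],np.nanmedian(W[l==i],0).round(3))
cr=d["pixels"][130:300,120:450,::-1]; cv2.imwrite("pics/crop1.png",cv2.resize(cr,(800,412),interpolation=cv2.INTER_CUBIC))
```

```text
capA 136 med [ 0.4974 -0.2689  0.1199] rect 497.9 -269.4 [27.2 26. ] 27.66
capB 140 med [ 0.478  -0.3808  0.12  ] rect 479.0 -381.7 [27.4 27.5] 23.19
green 144 med [0.4564 0.1825 0.1201] rect 456.9 183.1 [26.6 26.2] 1.55
red 140 med [ 0.4154 -0.1895  0.1203] rect 415.5 -189.8 [25.5 28.6] 1.7
grip 117 med [0.5454 0.1457 0.1421] rect 546.5 147.4 [21.8 22.9] 27.48
bar 1770 med [ 0.6078 -0.0397  0.1685] rect 608.9 -41.1 [ 31.3 261.3] 1.75
panel 923 med [ 0.4573 -0.0092  0.0436] rect 461.5 -9.6 [235.1  65.5] 86.38
sq 236 med [0.4657 0.0634 0.0648] rect 466.8 63.9 [35.9 60.6] 4.65
rnd 195 med [ 0.4608 -0.0096  0.0649] rect 460.9 0.5 [34.9 64.8] 4.77
barkey 242 med [ 0.4565 -0.0833  0.0648] rect 457.2 -85.8 [60.8 39.3] 69.63
plate 6107 med [0.6248 0.1165 0.0289] rect 635.0 57.0 [149.7 455.2] 1.68
pivot 226 med [0.6801 0.2008 0.0777] rect 674.5 204.3 [56. 33.] 5.87
gate 307 med [0.58   0.188  0.0763] rect 585.3 202.1 [133.3  23.7] 88.33
gauge 874 med [ 0.5439 -0.317   0.0069] rect 536.9 -307.6 [102.8 110. ] 1.45
wells 295 med [ 0.5825 -0.0432  0.0876] rect 595.7 -43.4 [ 33.  204.2] 1.91
blob [ 32. 344.] 1241 [0.478 0.487 0.112]
blob [262. 309.] 34 [0.54  0.139 0.119]
blob [527. 343.] 147 [ 0.497 -0.268  0.12 ]
blob [599. 357.] 156 [ 0.478 -0.38   0.12 ]
blob [231. 363.] 156 [0.456 0.182 0.12 ]
blob [476. 396.] 145 [ 0.415 -0.189  0.12 ]
```

View pics/crop1.png

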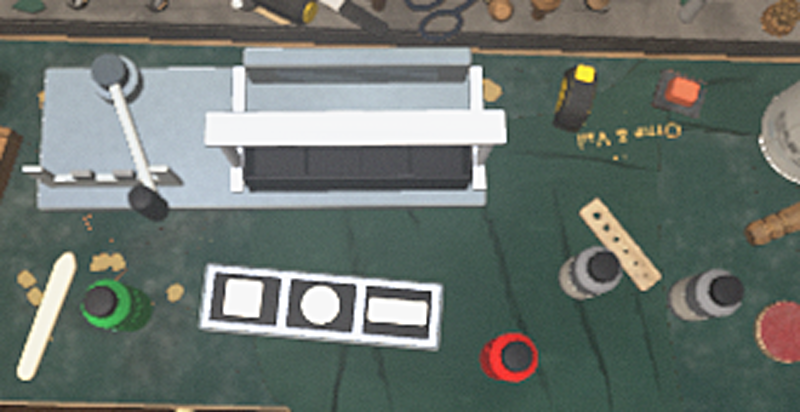

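The crop confirms it: grey A (600,270) is beside the gauge strip and grey B (718,292) is clear, and the keys run square, round, bar. The heights agree (caps 0.120, grip top 0.142, keys 0.065, bar top 0.168). The shaker pose is (0.606, 0.034) with yaw 0.03. Next is the lever.

```bash
cat >> h.py <<'E'
O=np.array([.606,.034]);YAW=.030
def sh(x,y): return O+np.array([x*np.cos(YAW)-y*np.sin(YAW),x*np.sin(YAW)+y*np.cos(YAW)])
PIV=np.r_[sh(.085,.170),.070]
def lev(swing,lift,h=.047,up=0):
    a=YAW+.36-swing                # lever's back direction angle
    T=R.from_euler("z",a)*R.from_euler("y",lift)   # x axis = back along lever; lift raises the -x end
    p=PIV+T.apply([-.150,0,h+up])
    return p,(T*R.from_matrix([[-1,0,0],[0,1,0],[0,0,-1]])).as_quat()
def st(m=""):
    print(m,"t%.1f"%r.current_t(),"F",np.round(r.current_contact_force(),1),"open %.2f"%r.current_opening(),"tcp",np.round(r.current_tool_pos(),4),flush=True)
def lever_path(pts,vel=.06):
    for s,l in pts:
        p,q=lev(s,l); r.move_linear(p,q,vel); st(f"lev {s:.2f} {l:.2f}")
E
python3 - <<'E'
from h import *
print(optics.get_image("wrist")["mount"].round(3).tolist())
print(lev(0,0),lev(0,.22)); 
p,q=lev(0,0,up=.10); print(r.inverse_kinematics(p,q)); r.move_to(p,q); print(r.current_q())
r.set_gripper(.75,25)
p,q=lev(0,0); r.move_linear(p,q,.1); st("at grip")
d=shot("wrist"); cv2.imwrite("pics/w1.png",d["pixels"][:,:,::-1])
E
```

```text
[[0.0, -0.963, -0.268, 0.067], [1.0, 0.0, -0.001, 0.001], [0.001, -0.268, 0.963, -0.121], [0.0, 0.0, 0.0, 1.0]]
(array([0.54712616, 0.14944486, 0.117     ]), array([-0.19376653,  0.98104767,  0.        ,  0.        ])) (array([0.55995666, 0.1547189 , 0.14860162]), array([-0.19259543,  0.97511831, -0.02127136, -0.10769775]))
[ 1.84562706e-01  4.21070546e-01  1.64404732e+00 -4.44089210e-16
  1.07647479e+00 -1.77623362e+00]
[ 1.85659851e-01  4.20950505e-01  1.64405705e+00  1.92534151e-04
  1.07652331e+00 -1.77551090e+00]
at grip t3.4 F [-0.2 -0.  -0.7] open 0.75 tcp [0.5475 0.1495 0.1176]
```

View pics/w1.png

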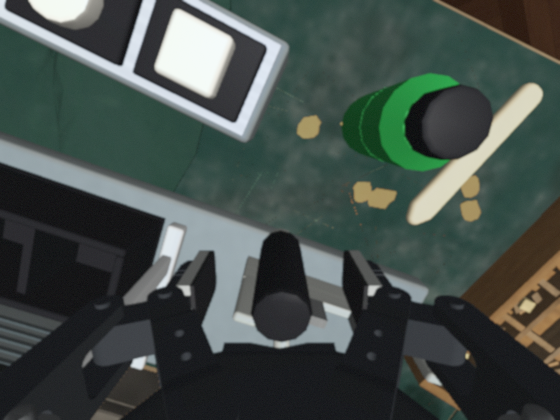

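The grip, at (280,300), is centred between the open pads. I'll close and lift.

Run:
```python
from h import *
r.set_gripper(0,40); st("closed")
lever_path([(0,.11),(0,.22)])
assert r.current_opening()>.15 
lever_path([(s,.225) for s in (.12,.24,.36,.48,.60,.72)])
lever_path([(.72,.12),(.72,.03),(.72,.0)],.04)
r.set_gripper(.75); r.sleep(.3); st("released")
p,q=lev(.72,0,up=.14); r.move_linear(p,q,.2)
r.move_to([.45,-.05,.40],down(np.pi/2+.03))
d=shot("top"); np.savez("top1.npz",**d); cv2.imwrite("pics/top1.png",cv2.resize(d["pixels"][130:300,120:450,::-1],(800,412),interpolation=cv2.INTER_CUBIC)); st()
```

```text
closed t3.9 F [-0.5 -0.5  1.6] open 0.27 tcp [0.5472 0.1494 0.1171]
lev 0.00 0.11 t4.4 F [-1.8 -1.  -2.2] open 0.27 tcp [0.5524 0.1517 0.1326]
lev 0.00 0.22 t4.8 F [-3.9 -1.6 -0.2] open 0.27 tcp [0.5594 0.1546 0.148 ]
lev 0.12 0.23 t5.2 F [-4.4 -0.   0.2] open 0.27 tcp [0.5545 0.1701 0.149 ]
lev 0.24 0.23 t5.7 F [-6.7  0.6  0.4] open 0.28 tcp [0.5509 0.1861 0.149 ]
lev 0.36 0.23 t6.1 F [-8.9  1.1  1.1] open 0.27 tcp [0.5492 0.2024 0.149 ]
lev 0.48 0.23 t6.5 F [-9.7  1.1  2.5] open 0.27 tcp [0.5495 0.2189 0.1491]
lev 0.60 0.23 t6.9 F [-11.5   3.7   3.9] open 0.27 tcp [0.5517 0.2352 0.1491]
lev 0.72 0.23 t7.4 F [-12.5   4.9   3.8] open 0.27 tcp [0.5559 0.2512 0.1492]
lev 0.72 0.12 t7.9 F [-12.2   4.8   3.4] open 0.27 tcp [0.5487 0.2534 0.1344]
lev 0.72 0.03 t8.4 F [-11.8   3.1   2.4] open 0.27 tcp [0.5437 0.255  0.1211]
lev 0.72 0.00 t8.7 F [-11.8   3.4   5. ] open 0.27 tcp [0.5425 0.2555 0.1169]
released t9.5 F [ 0.2  0.1 -0.2] open 0.75 tcp [0.544  0.2551 0.117 ]
 t11.7 F [ 0.5  0.8 -0. ] open 0.75 tcp [ 0.4503 -0.0494  0.3993]
```

View pics/top1.png

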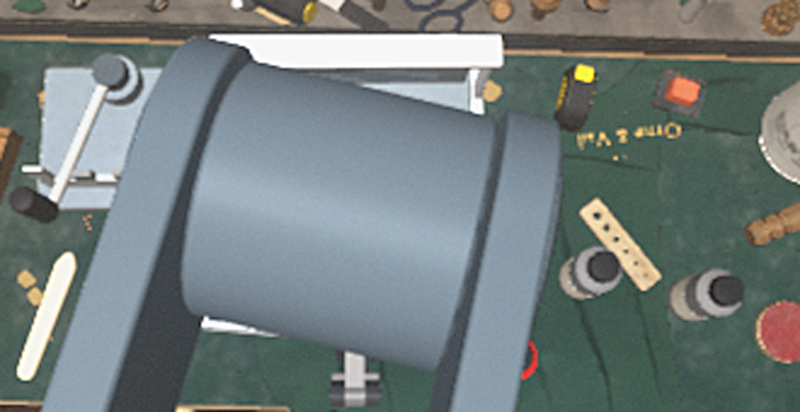

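The lever lies in the open notch (28,203), the retainer is at the back, and both grey bottles are unmoved. I'll place bottle A in pocket 1.

```bash
cat >> h.py <<'E'
def caps():
    d=shot("top"); W=cloud(d); px=d["pixels"].astype(int)
    m=((W[...,2]>.112)&(W[...,2]<.128)&(W[...,0]<.58)&(W[...,1]<.1)&(px.max(-1)<110)).astype(np.uint8)
    n,l,s,c=cv2.connectedComponentsWithStats(m); out=[]
    for i in range(1,n):
        if s[i,4]<60: continue
        (x,y),wh,_=cv2.minAreaRect(W[l==i][:,:2].astype(np.float32)*1000)
        if max(wh)<34: out.append([x/1000,y/1000])
    return np.array(out).round(4)
def pick(b,yaw=np.pi/2+.03):
    q=down(yaw); r.set_gripper(.8,30)
    r.move_to([*b,.22],q); r.move_linear([*b,.083],None,.12); st("pre")
    r.set_gripper(0,30); st("grasp"); r.move_linear([*b,.24],None,.15); st("up")
    assert r.current_opening()>.35
def place(i,yaw=np.pi/2+.03):
    q=down(yaw); p=sh(0,.006-.054*i)
    r.move_linear([*p,.24],q,.25); r.move_linear([*p,.185],None,.1); f0=r.current_contact_force()
    for z in (.17,.16,.15,.14,.13,.122,.1185):
        r.move_linear([*p,z],None,.06); f=r.current_contact_force()-f0
        if abs(f).max()>6: st(f"contact z{z}")
        if abs(f).max()>20: raise SystemExit("stuck")
    st("down")
E
python3 - <<'E'
from h import *
c=caps(); print(c)
b=min(c,key=lambda p:np.hypot(*(p-[.498,-.269])))
assert np.hypot(*(b-[.498,-.269]))<.02
pick(b); place(1)
d=shot("wrist"); cv2.imwrite("pics/w2.png",d["pixels"][:,:,::-1])
E
```

```text
[[ 0.4987 -0.2689]
 [ 0.4794 -0.3819]]
pre t14.3 F [ 0.1 -0.2  0.2] open 0.80 tcp [ 0.4991 -0.2691  0.0837]
grasp t14.7 F [-0.4  0.7  5.6] open 0.51 tcp [ 0.4991 -0.2691  0.0837]
up t15.9 F [ 0.1  0.4 -2.4] open 0.51 tcp [ 0.4983 -0.2687  0.239 ]
down t20.1 F [ 1.2  0.1 -2.4] open 0.51 tcp [ 0.6074 -0.014   0.1183]
```

View pics/w2.png

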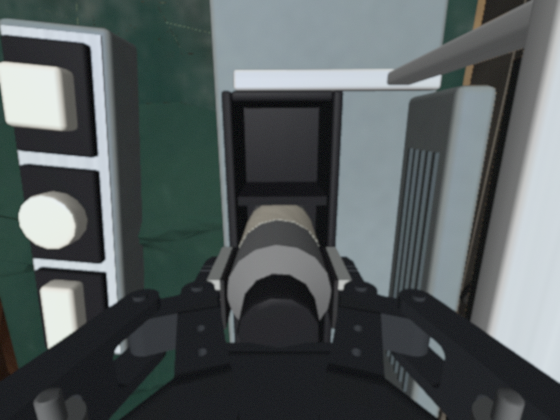

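The bottle (280,270) is in the pocket next to empty pocket 0 (280,145), with no contact force. I'll release it and fetch bottle B.

Run:
```python
from h import *
r.set_gripper(.66); r.sleep(.2); st("rel")
p=r.current_tool_pos(); r.move_linear([p[0],p[1],.25],None,.15)
r.move_to([.42,.0,.35],down(np.pi/2+.03))
c=caps(); print(c)
b=min(c,key=lambda p:np.hypot(*(p-[.479,-.382])))
assert np.hypot(*(b-[.479,-.382]))<.09
pick(b); place(2)
r.set_gripper(.66); r.sleep(.2); st("rel")
p=r.current_tool_pos(); r.move_linear([p[0],p[1],.25],None,.15)
r.move_linear([.40,-.02,.36],None,.25); r.move_to([.22,.42,.38],down(np.pi)); st()
d=shot("top"); W=cloud(d); m=(W[...,2]>.146)&(W[...,2]<.158)&(abs(W[...,0]-.606)<.03)
n,l,s,c=cv2.connectedComponentsWithStats(m.astype(np.uint8))
for i in range(1,n):
    if s[i,4]>30: print("cap",s[i,4],cv2.minAreaRect(W[l==i][:,:2].astype(np.float32)*1000))
print([sh(0,.006-.054*i).round(4) for i in(0,1,2,3)])
cv2.imwrite("pics/top2.png",cv2.resize(d["pixels"][130:300,120:450,::-1],(800,412),interpolation=cv2.INTER_CUBIC))
```

```text
rel t20.6 F [-4.5  0.   1.8] open 0.66 tcp [ 0.6074 -0.014   0.1187]
[[ 0.4789 -0.3819]
 [ 0.4166 -0.1887]]
pre t25.6 F [0.8 0.1 0.3] open 0.80 tcp [ 0.4792 -0.3822  0.0838]
grasp t25.9 F [0.2 1.1 5.6] open 0.51 tcp [ 0.4792 -0.3822  0.0837]
up t27.1 F [-0.6  0.2 -1.8] open 0.50 tcp [ 0.4786 -0.3816  0.2389]
down t31.5 F [-0.4 -0.6 -2.4] open 0.50 tcp [ 0.609  -0.0679  0.1183]
rel t32.0 F [-4.9  0.9  2.1] open 0.66 tcp [ 0.609  -0.068   0.1187]
 t35.9 F [0.3 0.1 0.8] open 0.66 tcp [0.2206 0.4196 0.3799]
cap 139 ((606.8948974609375, -15.427186012268066), (28.1272029876709, 26.109729766845703), 2.2643306255340576)
cap 139 ((608.8102416992188, -71.56163024902344), (25.920915603637695, 26.029247283935547), 1.373820424079895)
[array([0.6058, 0.04  ]), array([ 0.6074, -0.014 ]), array([ 0.6091, -0.068 ]), array([ 0.6107, -0.1219])]
```

View pics/top2.png

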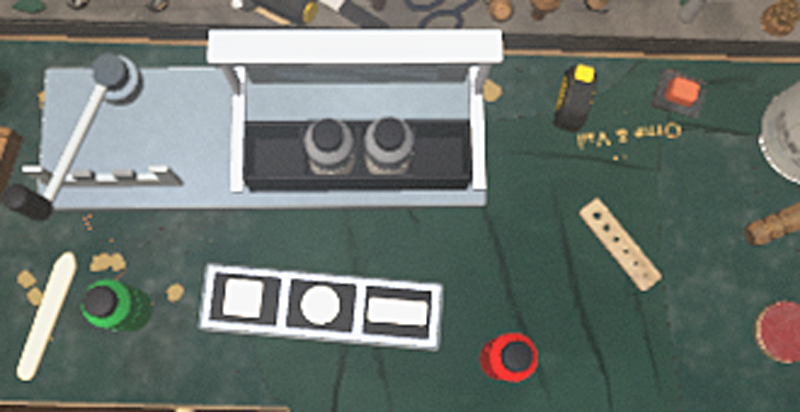

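Both grey bottles stand in the middle pockets (caps at 328,133 and 390,133), within 3 mm, and no other grey bottle is on the bench. Now I'll bring the lever back to locked.

Run:
```python
from h import *
p,q=lev(.72,0,up=.12); r.set_gripper(.75,40); r.move_to(p,q)
p,q=lev(.72,0); r.move_linear(p,q,.1); st("at grip")
r.set_gripper(0,40); st("closed"); assert r.current_opening()>.15
lever_path([(.72,.11),(.72,.225)]+[(s,.225) for s in (.60,.48,.36,.24,.12,0)])
lever_path([(0,.12),(0,.03),(0,0)],.04)
r.set_gripper(.75); r.sleep(.3); st("released")
p,q=lev(0,0,up=.14); r.move_linear(p,q,.2)
r.set_gripper(0); r.move_to([.30,.30,.30],down(np.pi))
d=shot("top"); np.savez("top3.npz",**d); W=cloud(d); 
for n,x in(("sq",315),("rnd",359),("bar",405)):
    c=W[int(340*.7):int(385*.7),int((x-22)*.7):int((x+22)*.7)].reshape(-1,3); px=None
    c=c[(c[:,2]>.062)&(c[:,2]<.069)]; print(n,len(c),c.mean(0).round(4),cv2.minAreaRect(c[:,:2].astype(np.float32)*1000))
cv2.imwrite("pics/top3.png",cv2.resize(d["pixels"][130:300,120:450,::-1],(800,412),interpolation=cv2.INTER_CUBIC))
```

```text
at grip t39.0 F [-0.2  0.1  0.5] open 0.75 tcp [0.5443 0.2552 0.1176]
closed t39.4 F [-1.   0.5  2.2] open 0.27 tcp [0.544  0.2552 0.1172]
lev 0.72 0.11 t39.9 F [-0.5  1.5 -1.8] open 0.27 tcp [0.5494 0.2531 0.1327]
lev 0.72 0.23 t40.3 F [-2.5  2.4 -2.5] open 0.27 tcp [0.5571 0.2505 0.1487]
lev 0.60 0.23 t40.8 F [ 1.1  0.5 -4.8] open 0.27 tcp [0.5531 0.2348 0.149 ]
lev 0.48 0.23 t41.2 F [ 2.6  0.2 -7. ] open 0.27 tcp [0.551  0.2189 0.1492]
lev 0.36 0.23 t41.6 F [ 5.6 -0.4 -6.8] open 0.27 tcp [0.5508 0.2026 0.1492]
lev 0.24 0.23 t42.0 F [ 6.8  1.4 -8.5] open 0.27 tcp [0.5525 0.1865 0.1492]
lev 0.12 0.23 t42.5 F [ 7.7  2.7 -9.7] open 0.27 tcp [0.556  0.1707 0.1492]
lev 0.00 0.23 t42.9 F [ 8.   2.6 -9.9] open 0.27 tcp [0.5614 0.1555 0.1491]
lev 0.00 0.12 t43.4 F [ 9.6  3.7 -8.8] open 0.27 tcp [0.5546 0.1528 0.1349]
lev 0.00 0.03 t43.9 F [10.3  3.  -7.6] open 0.27 tcp [0.5498 0.1509 0.122 ]
lev 0.00 0.00 t44.2 F [ 8.3  3.5 -4. ] open 0.27 tcp [0.5486 0.1503 0.1178]
released t45.0 F [ 0.2  0.2 -0. ] open 0.75 tcp [0.5471 0.1494 0.117 ]
sq 203 [0.4659 0.0637 0.0649] ((466.0589294433594, 63.79589080810547), (34.125160217285156, 32.351871490478516), 89.13323974609375)
rnd 175 [ 0.461  -0.0095  0.0649] ((461.7814025878906, -9.12504768371582), (34.60890579223633, 32.488059997558594), 1.8553967475891113)
bar 210 [ 0.4569 -0.0831  0.0649] ((456.75146484375, -83.52772521972656), (55.728721618652344, 21.523427963256836), 85.22161102294922)
```

View pics/top3.png

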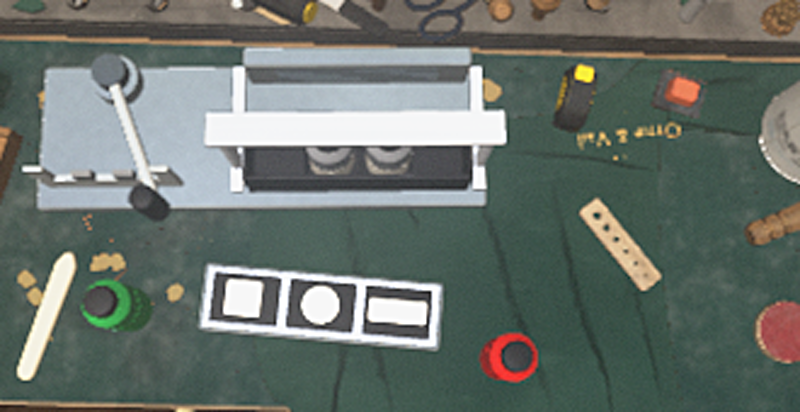

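The lever (150,203) is back in the locked notch and the retainer is over the bottles. Now the keys: round, square, bar.

Run:
```python
from h import *
q=down(np.pi)
for n,x,y in(("round",.4613,-.0093),("square",.466,.0638),("bar",.4568,-.0833)):
    r.move_to([x,y,.16],q); r.move_linear([x,y,.095],None,.1); f0=r.current_contact_force()[2]
    z=.087
    while z>.0765:
        z-=.0008; r.move_linear([x,y,z],None,.03); r.sleep(.05); f=r.current_contact_force()[2]-f0
        print(f"{r.current_tool_pos()[2]:.4f}:{f:.1f}",end=" ")
        if f>9: break
    r.sleep(.2); st(n); r.move_linear([x,y,.16],None,.1)
r.move_to([.30,.30,.32],q)
d=shot("top"); cv2.imwrite("pics/top4.png",cv2.resize(d["pixels"][130:300,120:450,::-1],(800,412),interpolation=cv2.INTER_CUBIC)); st()
```

```text
0.0863:1.5 0.0855:1.3 0.0846:2.1 0.0838:3.1 0.0830:3.4 0.0822:2.4 0.0814:2.8 0.0806:3.1 0.0804:14.3 round t52.9 F [-2.4 -0.9 14.3] open -0.00 tcp [ 0.4614 -0.0093  0.0804]
0.0863:1.4 0.0855:0.4 0.0846:1.3 0.0838:1.3 0.0830:1.8 0.0822:2.9 0.0814:2.6 0.0806:2.8 0.0804:13.3 square t58.2 F [-2.3 -0.5 15. ] open -0.00 tcp [0.4661 0.0638 0.0804]
0.0863:2.0 0.0855:1.9 0.0846:2.3 0.0838:2.8 0.0830:3.3 0.0822:3.2 0.0814:3.3 0.0806:3.8 0.0804:15.4 bar t63.6 F [-2.1 -0.7 15. ] open 0.00 tcp [ 0.4569 -0.0833  0.0804]
 t66.3 F [0.2 0.5 0. ] open -0.00 tcp [0.3005 0.2995 0.3196]
```

View pics/top4.png

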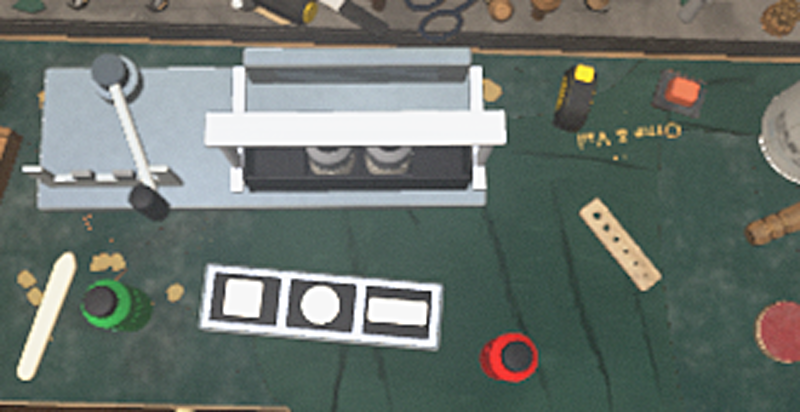

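Each key bottomed out at its hard stop. The lever (150,203) is locked, both bottles are in their pockets under the bar, and the bystanders haven't moved.

```bash
python3 -c "
from h import *
print(r.hand_in())"
```

```text
the job is handed in; nothing more can be done
None
```

I've handed the job in: both grey bottles stand in the two middle pockets, the lever is back in the locked notch, and the round, square and bar keys were each pressed to their stop in that order; `r.hand_in()` gave no verdict.

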